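# Chuck a dowel in the mini lathe with the square key

### The arm

A 6-joint arm with a two-finger parallel gripper is mounted at the origin on a cart in front of the work surface, level with it; the furniture and walls round the work are solid. World frame = base frame: x ahead of the robot, y to its left, z up, the work surface at z = 0. Lengths are in m, angles in rad, forces in N, time in s.
With the tool pointing down it reaches from about 0.325 to 0.775 m from the base axis. Payload 5.5 kg.
Tool frame: the origin (TCP) lies between the finger pads; the fingertips stand 14 mm ahead of it and the grasp point (between the pads) lies 5 mm behind it (bot.tcp_to_tips is the distance from the TCP to the fingertips, in m); z points along the fingers, y is the line along which they close (so a half turn about z gives the same grasp; the last joint's range is limited). The gripper opens to 88 mm and grips with 3 to 60 N. Pads are 20 mm wide; open, the fingers measure 115 mm over their backs; the gripper's body (75 mm by 178 mm) begins 61 mm behind the grasp point.
Start: joints at [-1.255, 0.091, 1.231, -0, 1.82, -0.057], TCP at [0.219, -0.559, 0.237] pointing down, gripper open.
Joint ranges: [-2.87, 2.87], [-0.86, 2.18], [0.17, 2.46], [-1.51, 4.65], [0.06, 2.69], [-2.65, 2.65]. Speed limits (rad/s): [2.57, 2.57, 3.01, 3.14, 3.14, 3.14].

### API

Orientations are given as a 3x3 rotation matrix whose columns are the frame's x, y, z axes.
In Python, from bench import bot gives the robot as it stands.
- The arm moves only by the tool apply_moves, never from a script. Its argument "targets" is a list of rows, each a list of 7 numbers: the shift along the tool's x, y, z in cm, then the turn, a rotation vector about the tool's x, y, z in rad, then the opening, from 0 (shut) to 1 (fully open). A call has 1 to 8 rows; each row is the pose to reach, as a shift and turn from the pose commanded when the call began, along the tool's axes at that moment; what a row does not reach only later rows make up. A row lasts 1/12 s, in which the tool goes at most 41.7 mm and 7.16 degrees, less where a joint would pass 70% of its speed; a pose out of reach is approached as far as the arm can. A call with a gripper value outside its range is refused whole. The fingers move at their own pace and stop on an object; the grip force is fixed at half the most. Time passes only in rows, so rows that repeat a pose let the fingers close. It gives the time, the measured TCP pose, the force, the opening and the grip force at its end, in the units of the state.
- bot.get_obs(): the state, without advancing time (a new reading comes with each control period).
- bot.capture(name): name is "side" or "top" or "wrist"; returns the picture (480x640x3 uint8, red, green, blue); there is no depth.
- bot.camera_params(name): a dict with "fx", "fy", "cx", "cy" (pixels), "k1" (the pictures are not rectified: a ray, as slopes to the right and down, at radius r is drawn at 1 + k1 r^2 times it, then the intrinsics apply), "rvec" (rotation vector, rad) and "tvec" (3), from world to camera coordinates, as OpenCV has them. Camera axes: x right, y down, z forward; pixel columns grow to the right and rows downward; lengths in m; the calibration is good to about 2 mm. A picture is of the moment at which its call begins: read the wrist's pose just before it. camera_params takes no time and is no camera call; for the wrist camera it gives the pose at the moment of the call.
- bot.close_job(): hands the job in; it is judged then, once.
Trained networks look in the newest picture that a camera, given by its name, has taken for a name from the list of things; names that differ only in an ending like _2 or _b are one class to them, and where a whole thing is asked for, a point or a joint stands for the part that bears it (a point fixed in the world has none). Each returns a list of dicts, best first, with "confidence" (0 to 1); they miss things now and then, are a little off and sometimes report something else, mostly with a low value. They report only what shows in the picture. A call takes as long as a camera call. They do not tell look-alikes from the thing itself.
- bot.boxes_of(label, camera): "point" ([x, y, z] in m, in world coordinates, good to about 4 mm: the middle of the surface that is visible of it).
- bot.mark_of(label, camera): "point" ([x, y, z] in m, in world coordinates, good to about 4 mm: a listed point, or the origin of a listed thing).
The state is a dict: "time_s": time; "joints": joint angles; "joint_vel": joint speeds; "tau": joint torques, N m; "tool_pos": TCP position; "tcp_rot": TCP orientation; "force": force on the tool from outside, world axes, zero at the start; "wrist_torque": the same for the moment, N m; "gripper_width": finger opening in m; "grasp_force": force on a finger pad.
Only numpy, scipy, OpenCV 4.12 (cv2) and the standard library are available. Lean on these libraries where they do the work, as an engineer would, in place of code of your own. Each camera call takes 0.05 s, during which the arm holds its last target. There are 200 camera calls.

### The job

Take the T-handled chuck key out of its block, push its square end fully home into the key socket on top of the lathe chuck (feel for the angle, do not force it) and turn it clockwise until the four jaws hold the dowel snugly without crushing it. Then take the key out of the chuck, stand it back in its hole in the block and let go, leaving everything else on the bench where it is.

Things in the scene. Friction and masses are not known exactly. Their poses are not given: they have to be found in the camera images.
- lathe: Grey mini lathe fixed on the worktop, about 490 mm long along its own y, 130 mm wide, spindle axis parallel to y, 92 mm high; origin on the worktop below the centre of the chuck's face, z up. Headstock (143 mm high) and chuck lie to +y, tool rest (105 mm high) and tailstock (its wheel 124 mm, its lever 133 mm high) to -y.
- socket (a point): Centre of the mouth of the key socket, in a milled flat on top of the steel chuck, 139.8 mm above the worktop: a round hole 18.5 mm wide and 6 mm deep. Fixed to the lathe: z points up out of the socket, x and y are the lathe's and do not tell how the square inside stands.
- socket_square (a point): 6 mm below socket: centre of the pinion's flat end with the square hole, 12.2 mm wide. The pinion turns in the chuck: its square stands up to 0.45 rad either way from square to the lathe, not reported. It can be seen or felt: a key at the wrong angle rests here, within about 0.1 rad it drops in. This point does not turn.
- socket_floor (a point): 14 mm below socket_square: floor of the square hole, where the key's lower end stands when fully home.
- jaws (a point): Centre of the chuck's face on the spindle axis, between four jaws that stand 1 to 3 mm off the dowel. Turning the pinion clockwise (from above) closes them 2.5 mm per rad; they bite after 0.4 to 1.3 rad. Turning free takes 0.15 N m; then the torque climbs 0.2 N m per 0.1 rad. 0.24 to 0.33 N m on the key is snug and stays so when let go; over 0.42 N m crushes the dowel.
- key: Steel chuck key, 79 mm tall, 0.15 kg, in its block. Origin at the centre of the lower end, z up the shank, x along the handle bar. Lowest 16 mm: an 11 mm square, sides parallel to x and y, end chamfered to 8.6 mm over 2 mm; then a round shank 15 mm thick (collar 17 mm under the bar); on top a cross bar 76 x 18 x 18 mm (z 61 to 79 mm). Press it on the chuck with less than 45 N until it is in the square.
- key_tip (a point): Centre of the key's lower (square) end.
- key_bar (a point): Centre of the key's handle bar, 70 mm above key_tip.
- key_block: Wooden block screwed to the worktop, 56 x 100 x 40 mm (x, y, z), origin at the centre of its underside; the hole that holds the key upright lies 22 mm to its -y side.
- block_hole (a point): Centre of the mouth of the key's round hole in the top of the block, 18 mm wide and 30 mm deep, 40 mm above the worktop; a key put back stands on its floor, with its lower end 30 mm below this point.
- dowel: Pale wooden dowel, octagonal, 18 mm thick and 190 mm long along its own y, lying loose in the bore of the chuck and headstock and sticking 50 to 60 mm out of the chuck's face; origin at mid length on its underside.
- stain_tin: Tin 78 mm wide, 78 mm tall, standing on the worktop; to be left alone. Origin at the centre of its underside.
- tape_measure: Tape measure 36 x 78 x 64 mm on the worktop; to be left alone. Origin at the centre of its underside.
- sanding_block: Cork sanding block 69 x 112 x 30 mm on the worktop; to be left alone. Origin at the centre of its underside.
Things that resemble listed ones, but are neither listed nor needed, are in the scene too. Leave any black or purple look-alike of the key alone.

How it is judged:
On the way, in this order (a step that is already met when the one before it is completed fails the run):
1. the key's square end is fully home in the chuck's socket (z of key_tip in the frame of socket below -0.0165 m and horizontal distance between key_tip and socket below 0.004 m and contact force between lathe and dowel below 12 N), for 0.2 s.
2. with the key in the socket, the jaws are drawn tight on the dowel (contact force between lathe and dowel above 22 N and z of key_tip in the frame of socket below -0.012 m and horizontal distance between key_tip and socket below 0.004 m), for 0.1 s.
At the end, for the whole second after the job is handed in: The jaws still grip the dowel (more than 14 N), and the key stands at rest in its hole in the block, its lower end more than 26 mm below the hole's mouth and within 5 mm of its axis, upright within 0.2 rad (contact force between lathe and dowel above 14 N and horizontal distance between key_tip and block_hole below 0.005 m and z of key_tip in the frame of block_hole below -0.026 m and angle between key's own z axis and vertical below 0.2 rad and linear speed of each of key, dowel below 0.02 m/s); the robot touches nothing.
It fails at once if the key is pressed on the chuck with more than 45 N while it is not in the square hole (contact force between key and lathe above 45 N and z of key_tip in the frame of socket above -0.009 m).
It fails at once if the dowel is crushed: more than 120 N from the jaws (contact force between lathe and dowel above 120 N).
It fails at once if the dowel is pushed along or pulled out of the chuck by more than 15 mm (distance of dowel from where it was at the start of the episode above 0.015 m).
It fails at once if a bystander (tin, tape measure, sanding block) is moved by more than 30 mm (distance of any of stain_tin, tape_measure, sanding_block from where it was at the start of the episode above 0.03 m).
It also fails if it takes over 70 s, if anything falls off the work surface, if the arm or the gripper's body presses on something with over 40 N, if the wrist force passes 120 N, or if a joint passes its speed limit or range.

## Working session

There is one attempt and no reset: what is moved stays moved. The work goes in short steps, Python scripts to look and compute and a tool call to move; the robot and the scene stay as the last step left them, time stands still between calls to the robot, and variables do not carry over. Pictures are saved under pics/ and viewed, at most 10 in all, crops included, and the job is handed in when it is done.

Besides the shell and the picture viewer there is one more tool, called after "Request:" by a JSON object that holds its "api" and its "payload", one argument or row to a line. apply_moves: Moves the arm, as the interface text tells. Its arguments: {"type":"object","properties":{"targets":{"type":"array","items":{"type":"array","items":{"type":"number"}}}},"required":["targets"]}

```bash
ls; mkdir -p pics; cat > h.py <<'E'
import numpy as np,cv2
from bench import bot
def proj(p,c):
    k=bot.camera_params(c);R=cv2.Rodrigues(np.array(k['rvec'],float))[0]
    q=R@np.array(p,float)+np.ravel(k['tvec']);s=q[:2]/q[2];s=s*(1+k['k1']*(s@s))
    return np.round([k['fx']*s[0]+k['cx'],k['fy']*s[1]+k['cy']],1)
def back(u,v,z,c):
    k=bot.camera_params(c);R=cv2.Rodrigues(np.array(k['rvec'],float))[0]
    d=np.array([(u-k['cx'])/k['fx'],(v-k['cy'])/k['fy']]);s=d.copy()
    for _ in range(20): s=d/(1+k['k1']*(s@s))
    r=R.T@np.array([s[0],s[1],1]);o=-R.T@np.ravel(k['tvec'])
    return o+r*(z-o[2])/r[2]
def tool(dw,yaw=None):
    "world shift (m) -> tool cm"
    o=bot.get_obs();return np.round(np.array(o['tcp_rot']).T@np.array(dw)*100,2)
def st():
    o=bot.get_obs()
    print(round(o['time_s'],2),np.round(o['tool_pos'],4),'F',np.round(o['force'],1),'T',np.round(o['wrist_torque'],3),'w',round(o['gripper_width'],4),'g',np.round(o['grasp_force'],1));print(np.round(o['tcp_rot'],4).tolist(),np.round(o['joints'],3))
E
python3 - <<'E'
from h import *
st()
for c in ['side','top']:
    im=bot.capture(c);cv2.imwrite(f'pics/{c}0.png',im[:,:,::-1])
    for l in ['key_tip','key_bar','block_hole','socket','key_block','lathe','jaws','stain_tin','tape_measure','sanding_block']:
        for d in bot.mark_of(l,c)[:3]: print(c,l,round(d['confidence'],2),np.round(d['point'],4),proj(d['point'],c))
E
```

```text
pics
0.0 [ 0.2184 -0.5585  0.2355] F [ 0.5 -0.   0.2] T [ 0.016  0.017 -0.025] w 0.0875 g 0.0
[[0.9313, 0.3642, -0.0006], [0.3642, -0.9313, 0.0018], [0.0001, -0.0019, -1.0]] [-1.255  0.092  1.232 -0.     1.82  -0.057]
side key_tip 0.9 [ 0.4004 -0.6649  0.001 ] [267.9 407.9]
side key_tip 0.85 [ 0.5561 -0.38    0.0098] [349.  305.1]
side key_tip 0.75 [ 4.107e-01 -1.180e-02  1.000e-04] [284.  247.3]
side key_bar 0.87 [ 0.5532 -0.3809  0.0772] [347.7 276.5]
side key_bar 0.74 [ 0.4003 -0.3397  0.0666] [274.2 275.8]
side key_bar 0.74 [ 0.3994 -0.6609  0.0664] [264.4 370.7]
side block_hole 0.6 [ 0.5544 -0.3771  0.0392] [348.  292.1]
side block_hole 0.28 [ 0.5515 -0.3595 -0.0015] [345.8 305.1]
side socket 0.71 [0.5443 0.028  0.1472] [328.5 192.5]
side socket 0.2 [ 0.5549 -0.3794  0.0088] [348.4 305.4]
side key_block 0.6 [ 0.5507 -0.3558 -0.0024] [345.2 304.6]
side lathe 0.74 [ 0.5515  0.0071 -0.0032] [332.3 244. ]
side jaws 0.82 [0.5505 0.004  0.0956] [331.6 212.1]
side stain_tin 0.78 [ 7.121e-01 -2.354e-01  7.000e-04] [405.6 276. ]
side tape_measure 0.96 [ 0.4009 -0.495   0.0005] [273.1 343.8]
side tape_measure 0.19 [ 0.5572 -0.3793  0.01  ] [349.5 304.8]
side sanding_block 0.91 [ 0.3506 -0.1754 -0.0011] [258.8 272.8]
top key_tip 0.39 [ 0.4    -0.3379  0.0029] [335.9 288.1]
top key_bar 0.58 [ 0.3975 -0.3368  0.0693] [336.5 275.9]
top key_bar 0.43 [ 0.4943 -0.5899  0.0694] [425.4 251. ]
top key_bar 0.37 [ 0.5528 -0.3809  0.0763] [352.8 230.5]
top block_hole 0.61 [ 0.3976 -0.4967 -0.0039] [391.3 292.2]
top socket 0.94 [0.5435 0.0305 0.14  ] [208.8 213.5]
top lathe 0.97 [ 0.5469  0.0065 -0.0027] [222.5 242.9]
top jaws 0.59 [0.5509 0.0012 0.0921] [221.1 222.4]
top stain_tin 0.6 [ 0.7131 -0.2422  0.0016] [307.5 203. ]
top tape_measure 0.86 [ 0.3989 -0.4918 -0.0051] [389.5 291.9]
top tape_measure 0.42 [ 0.5542 -0.3793  0.0766] [352.3 230. ]
top sanding_block 0.86 [ 0.3521 -0.1739 -0.0004] [277.2 300.6]
```

View pics/side0.png

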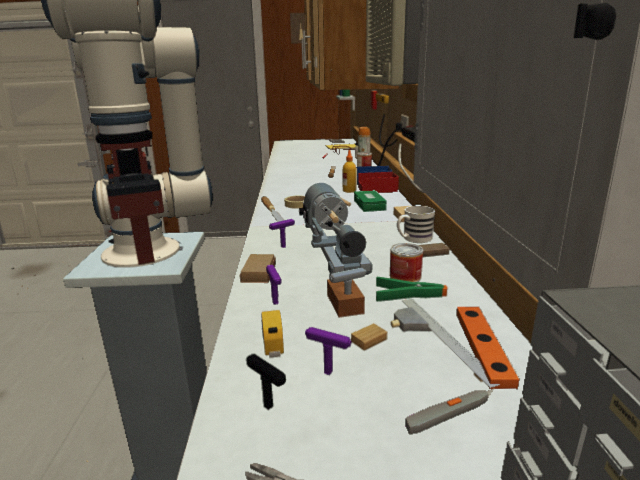

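View pics/top0.png

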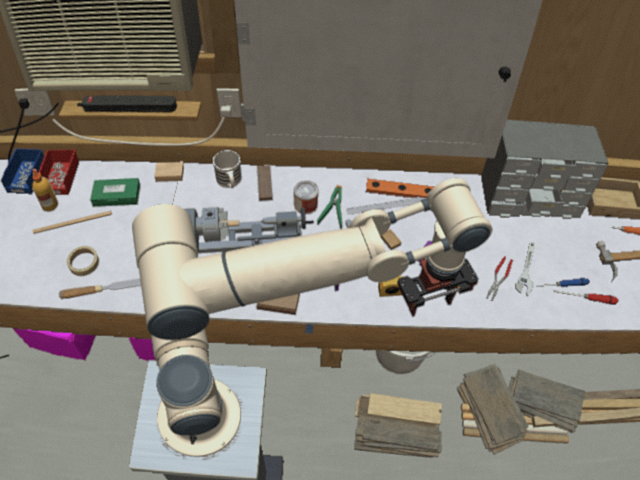

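The side view shows these T-handled candidates:
- Purple at (328,345), (282,230) and (273,280).
- Black at (266,375).
- A grey steel one in the brown block at (347,280).

The steel one in the wooden block fits the description. I'll move the arm closer and confirm it in an enlarged crop.

Request:
{"api": "apply_moves", "payload": {
  "targets": [
    [31,-3,-1.5,0,0,0,1],
    [31,-3,-1.5,0,0,0,1],
    [31,-3,-1.5,0,0,0,1],
    [31,-3,-1.5,0,0,0,1],
    [31,-3,-1.5,0,0,0,1],
    [31,-3,-1.5,0,0,0,1],
    [31,-3,-1.5,0,0,0,1],
    [31,-3,-1.5,0,0,0,1]
  ]
}}

```text
time_s: 1.77
tool_pos: [0.5001, -0.4149, 0.2515]
tcp_rot: [[0.93, 0.368, 0.001], [0.368, -0.93, 0.001], [0.002, -0.001, -1.0]]
force: [-0.0, -0.3, 0.8]
gripper_width: 0.0878
grasp_force: 0.0
```

```bash
python3 - <<'E'
from h import *
st()
k=bot.camera_params('wrist');print(k)
im=bot.capture('wrist');cv2.imwrite('pics/w1.png',im[:,:,::-1])
for l in ['key_tip','key_bar','block_hole','key_block','key']:
    for d in bot.mark_of(l,'wrist')[:3]: print(l,round(d['confidence'],2),np.round(d['point'],4),proj(d['point'],'wrist'))
s=cv2.imread('pics/side0.png')[255:320,310:390];s=cv2.resize(s,None,fx=6,fy=6,interpolation=3)
w=np.zeros((480,640,3),np.uint8);
cv2.imwrite('pics/w1b.png',np.hstack([cv2.resize(im[:,:,::-1],(440,330)),cv2.resize(s,(350,330))]))
E
```

```text
1.77 [ 0.5001 -0.4149  0.2515] F [-0.  -0.3  0.8] T [ 0.014  0.012 -0.041] w 0.0878 g 0.0
[[0.9299, 0.3678, 0.0012], [0.3678, -0.9299, 0.0011], [0.0015, -0.0005, -1.0]] [-0.746  0.233  1.047  0.002  1.861  0.449]
{'fx': 381.0184365854098, 'fy': 381.0184365854098, 'cx': 325.05033277864516, 'cy': 236.47597168115743, 'k1': -0.028054052715510827, 'rvec': array([-2.38265374,  1.62060563,  0.24890985]), 'tvec': array([-0.56925799,  0.2580046 ,  0.49956266])}
key_tip 0.73 [ 0.5001 -0.5832  0.0018] [466.1 253.2]
key_tip 0.56 [ 0.3957 -0.3401  0.0005] [228.6 259. ]
key_bar 0.71 [ 0.5552 -0.3777  0.0433] [308.4 134. ]
key_bar 0.63 [ 0.3995 -0.338   0.0705] [208.9 279. ]
key_bar 0.6 [ 0.5535 -0.3781  0.078 ] [306.3 138. ]
block_hole 0.75 [ 0.5521 -0.3765  0.0434] [305.2 135.2]
key_block 0.58 [ 0.5504 -0.3577  0.0017] [288.8 127. ]
key 0.92 [ 0.5545 -0.3834  0.0126] [313.6 132.6]
key 0.68 [ 0.4047 -0.34   -0.0015] [229.9 247.2]
key 0.63 [ 0.4974 -0.5911 -0.0008] [469.6 251.4]
```

View pics/w1b.png

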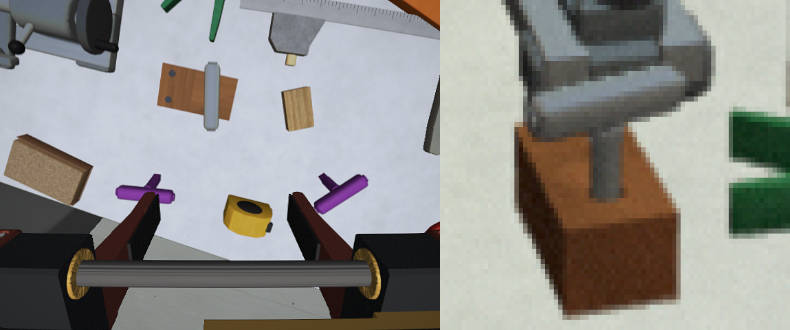

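The key is the steel T in the brown block, at wrist picture (308,138); it is neither purple nor black, and it stands in the block's hole. Next I'll measure the bar's angle and the block's.

```bash
python3 - <<'E'
from h import *
im=cv2.imread('pics/w1.png');hsv=cv2.cvtColor(im,cv2.COLOR_BGR2HSV)
roi=np.zeros(im.shape[:2],np.uint8);roi[85:195,285:330]=1
print(im[138,300:320:4].tolist(),im[110,285:330:5].tolist(), im[185,285:330:5].tolist())
m=((hsv[...,1]<70)&(hsv[...,2]<175)&(roi>0)).astype(np.uint8)
n,lab,s,c=cv2.connectedComponentsWithStats(m);i=1+np.argmax(s[1:,4]);print(s[i],c[i])
r=cv2.minAreaRect(np.argwhere(lab==i)[:,::-1].astype(np.float32));print(r)
b=cv2.boxPoints(r);P=np.array([back(*p,0.089,'wrist') for p in b]);print(P.round(4),P.mean(0))
e=[P[(j+1)%4]-P[j] for j in range(4)];L=[np.linalg.norm(x) for x in e];x=e[np.argmax(L)];print(L,'bar yaw',np.arctan2(x[1],x[0]))
roi[:]=0;roi[80:185,215:355]=1
m=((hsv[...,1]>90)&(roi>0)).astype(np.uint8)
n,lab,s,c=cv2.connectedComponentsWithStats(m);print(s[1:])
pts=np.argwhere((lab>0)&(s[lab,4]>300))[:,::-1].astype(np.float32)
r=cv2.minAreaRect(pts);P=np.array([back(*p,0.04,'wrist') for p in cv2.boxPoints(r)]);print(r,P.round(4),P.mean(0))
E
```

```text
[[144, 138, 134], [160, 145, 133], [163, 147, 135], [159, 143, 131], [149, 149, 138]] [[60, 90, 134], [61, 93, 136], [58, 91, 135], [138, 135, 132], [160, 145, 134], [160, 145, 134], [153, 145, 134], [73, 90, 115], [136, 140, 157]] [[218, 208, 202], [220, 209, 202], [223, 212, 206], [130, 125, 120], [145, 136, 131], [142, 134, 128], [118, 121, 117], [217, 205, 199], [218, 206, 201]]
[ 285   90   42  101 2205] [307.55736961 139.19410431]
((309.6502380371094, 139.73936462402344), (100.35636138916016, 39.619102478027344), 83.0887680053711)
[[ 0.5779 -0.3527  0.089 ]
 [ 0.5919 -0.3796  0.089 ]
 [ 0.524  -0.4165  0.089 ]
 [ 0.5086 -0.3878  0.089 ]] [ 0.55060033 -0.38413809  0.089     ]
[np.float64(0.030303499939426708), np.float64(0.07730780992159075), np.float64(0.03259369169362007), np.float64(0.07761193875229042)] bar yaw 0.46849110080480016
[[ 229   92   68   75 3855]
 [ 318  110   28   65 1243]]
((284.52752685546875, 133.15237426757812), (111.15826416015625, 61.29665756225586), 12.380759239196777) [[ 0.5102 -0.312   0.04  ]
 [ 0.5645 -0.3077  0.04  ]
 [ 0.5804 -0.4051  0.04  ]
 [ 0.526  -0.4139  0.04  ]] [ 0.54528279 -0.35966311  0.04      ]
```

```bash
python3 - <<'E'
from h import *
im=cv2.imread('pics/w1.png');hsv=cv2.cvtColor(im,cv2.COLOR_BGR2HSV)
m=((hsv[...,1]<70)&(hsv[...,2]<175)).astype(np.uint8);m[:, :292]=0;m[:,326:]=0;m[:85]=0;m[200:]=0
m=cv2.morphologyEx(m,cv2.MORPH_OPEN,np.ones((13,13)))
n,lab,s,c=cv2.connectedComponentsWithStats(m);i=1+np.argmax(s[1:,4]);print(s[i],c[i])
r=cv2.minAreaRect(np.argwhere(lab==i)[:,::-1].astype(np.float32));print(r)
for v in range(90,195,10):
    u=np.where(lab[v]==i)[0]; print(v,(u[0],u[-1]) if len(u) else None)
b=cv2.boxPoints(r);P=np.array([back(*p,0.086,'wrist') for p in b]);print(P.round(4),P.mean(0))
e=[P[(j+1)%4]-P[j] for j in range(4)];L=[np.linalg.norm(x) for x in e];x=e[np.argmax(L)];print(L,'bar yaw',np.arctan2(x[1],x[0]))
E
```

```text
[ 296   90   24  100 2148] [307.59543762 139.43249534]
((307.65106201171875, 139.493408203125), (22.260189056396484, 99.24649047851562), 1.080924153327942)
90 (np.int64(303), np.int64(315))
100 (np.int64(298), np.int64(319))
110 (np.int64(298), np.int64(319))
120 (np.int64(297), np.int64(319))
130 (np.int64(297), np.int64(318))
140 (np.int64(297), np.int64(318))
150 (np.int64(297), np.int64(318))
160 (np.int64(297), np.int64(318))
170 (np.int64(296), np.int64(317))
180 (np.int64(296), np.int64(317))
190 None
[[ 0.5103 -0.3866  0.086 ]
 [ 0.5835 -0.3615  0.086 ]
 [ 0.5894 -0.3776  0.086 ]
 [ 0.5166 -0.4039  0.086 ]] [ 0.54993512 -0.38236993  0.086     ]
[np.float64(0.07740692277065668), np.float64(0.017169661160668398), np.float64(0.07739894218956547), np.float64(0.018462410835744177)] bar yaw 0.3301218055590385
```

Request:
{"api": "apply_moves", "payload": {
  "targets": [
    [6.1,-1.2,4,0,0,0.04,1],
    [6.1,-1.2,8,0,0,0.04,1],
    [6.1,-1.2,11,0,0,0.04,1],
    [6.1,-1.2,13,0,0,0.04,1],
    [6.1,-1.2,15,0,0,0.04,1],
    [6.1,-1.2,17.5,0,0,0.04,1],
    [6.1,-1.2,17.5,0,0,0.04,1],
    [6.1,-1.2,17.5,0,0,0.04,0.5]
  ]
}}

```text
time_s: 2.73
tool_pos: [0.5469, -0.385, 0.0753]
tcp_rot: [[0.946, 0.325, -0.003], [0.325, -0.946, 0.002], [-0.002, -0.003, -1.0]]
force: [0.9, 0.7, -0.1]
gripper_width: 0.0839
grasp_force: 0.0
```

```bash
python3 - <<'E'
from h import *
st()
im=bot.capture('wrist');cv2.imwrite('pics/w2.png',im[:,:,::-1])
E
```

```text
2.73 [ 0.5469 -0.385   0.0753] F [ 0.9  0.7 -0.1] T [ 0.013 -0.007 -0.012] w 0.0839 g 0.0
[[0.9458, 0.3249, -0.0028], [0.3249, -0.9458, 0.002], [-0.002, -0.0028, -1.0]] [-0.664  0.304  1.276 -0.     1.565  0.576]
```

View pics/w2.png

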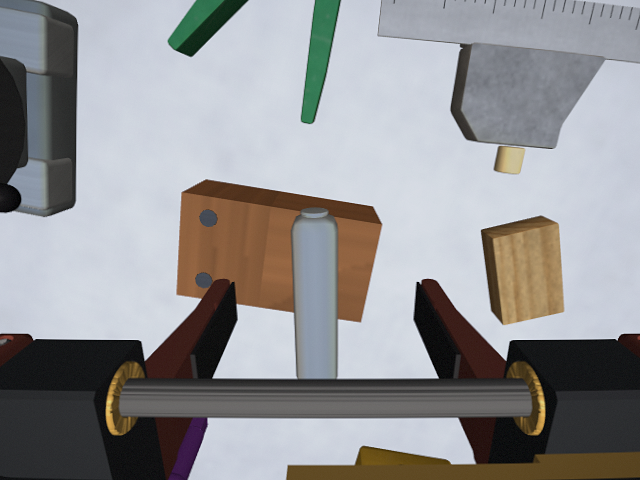

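The bar runs from (315,213) to (317,378), a little left of the midpoint between the fingers at column 325. I'll compute the correction.

```bash
python3 - <<'E'
from h import *
o=bot.get_obs();R=np.array(o['tcp_rot']);t=np.array(o['tool_pos'])
im=cv2.imread('pics/w2.png').astype(int)
hsv=cv2.cvtColor(im.astype(np.uint8),cv2.COLOR_BGR2HSV)
for v in (225,250,280,310):
    g=((hsv[v,:,1]<70));u=np.where(g[270:370])[0]+270
    u=[x for x in u]; print(v,u[0],u[-1],[np.round((R.T@(back(x,v,0.083,'wrist')-t))*1000,1).tolist() for x in (u[0],u[-1])])
print('far end',R.T@(back(315,211,0.086,'wrist')-t))
E
```

```text
225 293 336 [[42.7, -12.4, -5.4], [42.7, 4.3, -5.4]]
250 292 337 [[32.4, -13.1, -5.4], [32.4, 4.7, -5.4]]
280 293 337 [[19.5, -13.0, -5.4], [19.5, 4.9, -5.4]]
310 270 369 [[5.9, -23.0, -5.4], [5.9, 18.3, -5.4]]
far end [ 0.04898475 -0.00373593 -0.00837184]
```

Request:
{"api": "apply_moves", "payload": {
  "targets": [
    [0.3,-0.3,0,0,0,0,0.5],
    [0.3,-0.3,0,0,0,0,0.5]
  ]
}}

```text
time_s: 2.95
tool_pos: [0.5516, -0.3813, 0.0796]
tcp_rot: [[0.945, 0.326, 0.004], [0.326, -0.945, -0.002], [0.003, 0.003, -1.0]]
force: [0.1, -0.5, 0.0]
gripper_width: 0.0675
grasp_force: 0.0
```

Request:
{"api": "apply_moves", "payload": {
  "targets": [
    [0.4,-0.2,0.2,0,0,0,0.4],
    [0.4,-0.2,0.2,0,0,0,0.4],
    [0.4,-0.2,0.2,0,0,0,0.4]
  ]
}}

```text
time_s: 3.2
tool_pos: [0.5541, -0.3773, 0.0751]
tcp_rot: [[0.945, 0.327, 0.001], [0.327, -0.945, -0.0], [0.0, 0.001, -1.0]]
force: [-0.1, -0.2, -0.4]
gripper_width: 0.047
grasp_force: 0.0
```

```bash
python3 - <<'E'
from h import *
for i in range(3):
    im=bot.capture('wrist');o=bot.get_obs();R=np.array(o['tcp_rot']);t=np.array(o['tool_pos'])
    hsv=cv2.cvtColor(im,cv2.COLOR_RGB2HSV);print(o['tool_pos'].round(4) if hasattr(o['tool_pos'],'round') else o['tool_pos'])
    for v in (240,270):
        u=np.where(hsv[v,270:370,1]<70)[0]+270
        print(v,u[0],u[-1],[np.round((R.T@(back(x,v,0.083,'wrist')-t))*1000,1).tolist() for x in (u[0],u[-1])])
    v0=np.where(hsv[150:300,(u[0]+u[-1])//2,2]<180)[0]+150;print(v0[:40])
for d in bot.mark_of('key_bar','wrist')[:2]: print(d)
E
```

```text
[ 0.554  -0.3774  0.0749]
240 308 345 [[37.5, -6.5, -8.0], [37.5, 7.7, -8.0]]
270 305 349 [[25.0, -7.9, -8.1], [25.0, 9.5, -8.0]]
[213 214 215 216 217 218 219 220 221 222 223 224 225 226 227 228 229 230
 231 232 233 234 235 236 237 239 240 241 242 243 244 245 246 247 248 249
 250 251 252 253]
[ 0.5539 -0.3774  0.0748]
240 308 345 [[37.5, -6.5, -8.2], [37.5, 7.7, -8.2]]
270 305 349 [[25.1, -7.9, -8.2], [25.1, 9.5, -8.2]]
[213 214 215 216 217 218 219 220 221 222 223 224 225 226 227 228 229 230
 231 232 233 234 235 236 237 239 240 241 242 243 244 245 246 247 248 249
 250 251 253]
[ 0.5538 -0.3775  0.0747]
240 308 345 [[37.5, -6.5, -8.3], [37.5, 7.7, -8.3]]
270 305 349 [[25.1, -7.9, -8.3], [25.1, 9.4, -8.3]]
[213 214 215 216 217 218 219 220 221 222 223 224 225 226 227 228 229 230
 231 232 233 234 235 236 237 239 240 241 242 243 244 245 246 247 248 249
 250 251 253]
{'point': [0.5538, -0.3792, 0.0801], 'confidence': 0.65}
```

Request:
{"api": "apply_moves", "payload": {
  "targets": [
    [0,0.1,0,0,0,0,0.2],
    [0,0.1,0,0,0,0,0.1],
    [0,0.1,0,0,0,0,0.1],
    [0,0.1,0,0,0,0,0.1],
    [0,0.1,0,0,0,0,0.1],
    [0,0.1,0,0,0,0,0.1]
  ]
}}

```text
time_s: 3.9
tool_pos: [0.554, -0.3786, 0.0746]
tcp_rot: [[0.945, 0.327, -0.0], [0.327, -0.945, -0.0], [-0.0, 0.0, -1.0]]
force: [-0.1, -0.5, -0.2]
gripper_width: 0.018
grasp_force: 30.0
```

Request:
{"api": "apply_moves", "payload": {
  "targets": [
    [0,0,-4,0,0,0,0.1],
    [0,0,-8,0,0,0,0.1],
    [0,0,-12,0,0,0,0.1],
    [0,0,-16,0,0,-0.12,0.1],
    [1.2,-3.5,-18,0,0,-0.24,0.1],
    [2.4,-7,-20,0,0,-0.36,0.1],
    [3.5,-11,-22,0,0,-0.48,0.1],
    [4.5,-14.5,-22.5,0,0,-0.6,0.1]
  ]
}}

```text
time_s: 4.57
tool_pos: [0.5492, -0.226, 0.3026]
tcp_rot: [[0.592, 0.806, 0.003], [0.806, -0.592, -0.002], [0.001, 0.004, -1.0]]
force: [1.3, 0.2, -1.2]
gripper_width: 0.0178
grasp_force: 30.0
```

Request:
{"api": "apply_moves", "payload": {
  "targets": [
    [2.6,-2,0,0,0,-0.12,0.1],
    [5.2,-4,0,0,0,-0.24,0.1],
    [7.8,-6,0,0,0,-0.36,0.1],
    [10.4,-8,0,0,0,-0.48,0.1],
    [13,-10,0,0,0,-0.6,0.1],
    [15,-11.7,0,0,0,-0.63,0.1],
    [15,-11.7,0,0,0,-0.63,0.1],
    [15,-11.7,0,0,0,-0.63,0.1]
  ]
}}

```text
time_s: 5.23
tool_pos: [0.5445, -0.0354, 0.2997]
tcp_rot: [[0.006, 1.0, 0.0], [1.0, -0.006, -0.0], [-0.0, 0.0, -1.0]]
force: [-0.5, 0.3, -2.3]
gripper_width: 0.0177
grasp_force: 30.0
```

```bash
python3 - <<'E'
from h import *
bot.capture('wrist');st()
im=bot.capture('wrist');cv2.imwrite('pics/w3.png',im[:,:,::-1])
for l in ['socket','socket_square','key_tip','key_bar','jaws','lathe']:
    for d in bot.mark_of(l,'wrist')[:2]: print(l,round(d['confidence'],2),np.round(d['point'],4),proj(d['point'],'wrist'))
u,v=proj([0.5435,0.030,0.14],'wrist').astype(int);print(u,v)
c=im[max(v-60,0):v+60,u-60:u+60,::-1];cv2.imwrite('pics/w3b.png',np.hstack([cv2.resize(c,(400,400*c.shape[0]//c.shape[1]),interpolation=cv2.INTER_CUBIC)[:300],cv2.resize(im[:,:,::-1],(400,300))]) )
E
```

```text
5.28 [ 0.5445 -0.0365  0.2995] F [-0.5  0.  -0.8] T [-0.059 -0.033 -0.039] w 0.0179 g 30.0
[[0.0078, 1.0, -0.0001], [1.0, -0.0078, -0.0005], [-0.0005, -0.0001, -1.0]] [-1.290e-01 -3.300e-02  1.245e+00 -1.000e-03  1.929e+00 -1.210e-01]
socket 0.92 [0.5433 0.0246 0.1426] [322.8 144.6]
socket_square 0.98 [0.5409 0.0252 0.1327] [319.9 142.9]
key_tip 0.84 [ 4.112e-01 -5.900e-03  4.000e-04] [210.5 164.5]
key_tip 0.69 [ 0.7093 -0.2373 -0.0066] [447.9 333.5]
key_bar 0.97 [ 0.5427 -0.041   0.3002] [320.6 323.8]
key_bar 0.92 [ 0.4074 -0.0078  0.0708] [186.3 175. ]
lathe 0.79 [ 0.547   0.0027 -0.0044] [327.1 155.4]
lathe 0.56 [0.5474 0.0249 0.1394] [328.  144.2]
323 137
```

View pics/w3b.png

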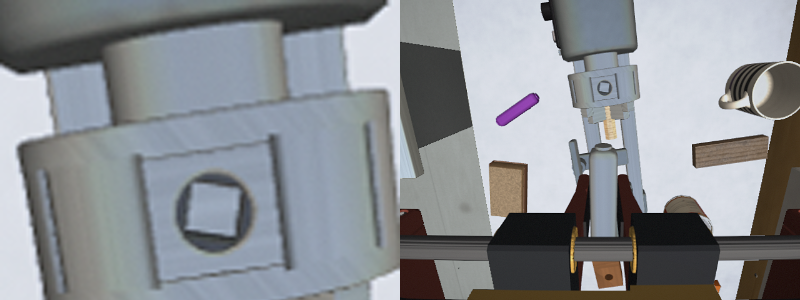

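The right half shows the chuck from above with the socket hole near (323,144) of the full picture. In the enlarged crop the light square inside the dark round hole is tilted about 8° from the image axes. I'll fit both shapes.

```bash
python3 - <<'E'
from h import *
im=cv2.imread('pics/w3.png');x0,y0,s=300,120,8
c=cv2.resize(im[y0:y0+48,x0:x0+48],None,fx=s,fy=s,interpolation=cv2.INTER_CUBIC);g=cv2.cvtColor(c,cv2.COLOR_BGR2GRAY)
u,v=(60/120),0
t=110
m=(g<t).astype(np.uint8);n,lab,st_,ce=cv2.connectedComponentsWithStats(m)
for i in range(1,n):
    if st_[i,4]>800: print(i,st_[i],ce[i])
i=max(range(1,n),key=lambda i: st_[i,4] if 60<ce[i][0]<320 and 60<ce[i][1]<320 and st_[i,3]<260 else 0)
cs,h=cv2.findContours((lab==i).astype(np.uint8),cv2.RETR_CCOMP,cv2.CHAIN_APPROX_NONE)
def full(p): return (np.array(p)+.5)/s+[x0,y0]-.5
for k,q in enumerate(cs):
    if len(q)<60: continue
    if h[0][k][3]<0:
        e=cv2.fitEllipse(cv2.convexHull(q));print('hole',e,full(e[0]),back(*full(e[0]),.1398,'wrist'))
    else:
        r=cv2.minAreaRect(q);print('sq',r,full(r[0]))
        P=np.array([back(*full(p),.1338,'wrist') for p in cv2.boxPoints(r)]);d=np.diff(P,axis=0);print(P.mean(0),np.linalg.norm(d,axis=1),np.arctan2(d[:,1],d[:,0])%(np.pi/2))
        ap=cv2.approxPolyDP(q,12,True)[:,0];P=np.array([back(*full(p),.1338,'wrist') for p in ap]);d=np.roll(P,-1,0)-P;print(len(ap),np.linalg.norm(d,axis=1),np.arctan2(d[:,1],d[:,0])%(np.pi/2))
cv2.imwrite('pics/sq.png',np.hstack([c,cv2.cvtColor(m*255,cv2.COLOR_GRAY2BGR)]))
E
```

```text
1 [ 351    0   33  223 3384] [370.99704492  94.61731678]
2 [  28   29   62  318 3877] [ 56.56538561 184.19215889]
3 [  126    72   186   191 13859] [220.71274984 174.82855906]
hole ((218.087646484375, 166.1474151611328), (185.90452575683594, 191.24185180664062), 3.165914535522461) [326.82345581 140.3309269 ] [0.54648653 0.02787133 0.1398    ]
sq ((215.28880310058594, 157.28123474121094), (124.4425277709961, 120.17261505126953), 7.85331392288208) [326.47360039 139.22265434]
[0.54623049 0.02837326 0.1338    ] [0.01168264 0.01235616 0.01169932] [1.41528369 1.42802092 1.42677405]
4 [0.01129907 0.01104215 0.0121596  0.01072794] [1.44980473 1.47642387 1.4230702  1.39736712]
```

View pics/sq.png

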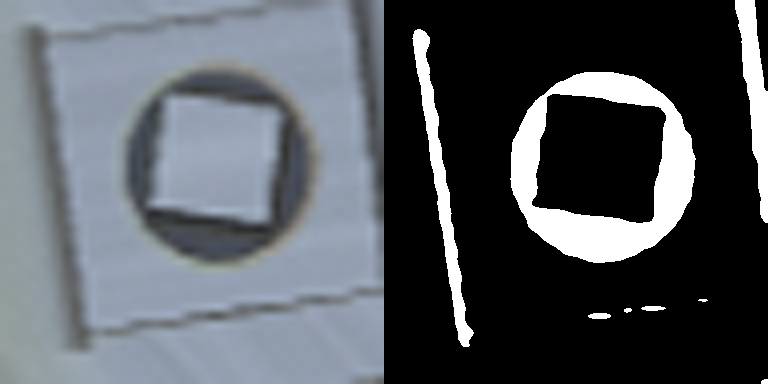

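```bash
python3 - <<'E'
from h import *
o=bot.get_obs();R=np.array(o['tcp_rot']);t=np.array(o['tool_pos'])
im=cv2.imread('pics/w3.png');c=cv2.resize(im[190:310,260:380],None,fx=5,fy=5,interpolation=cv2.INTER_CUBIC)
for x in (30,34,38):
  for y in (-9,9):
    for z in (-14,4):
      p=proj(t+R@np.array([x,y,z])/1000,'wrist');print(x,y,z,p)
      cv2.circle(c,tuple(((p-[260,190]+.5)*5).astype(int).tolist()),3,(0,0,255) if z<0 else (0,255,0),-1)
cv2.imwrite('pics/bar.png',c)
E
```

```text
30 -9 -14 [300.9 263.6]
30 -9 4 [303.5 247.9]
30 9 -14 [348.8 263.5]
30 9 4 [346.3 247.9]
34 -9 -14 [300.7 253.5]
34 -9 4 [303.4 238.8]
34 9 -14 [349.  253.5]
34 9 4 [346.5 238.8]
38 -9 -14 [300.5 243.3]
38 -9 4 [303.2 229.6]
38 9 -14 [349.2 243.3]
38 9 4 [346.6 229.6]
```

View pics/bar.png

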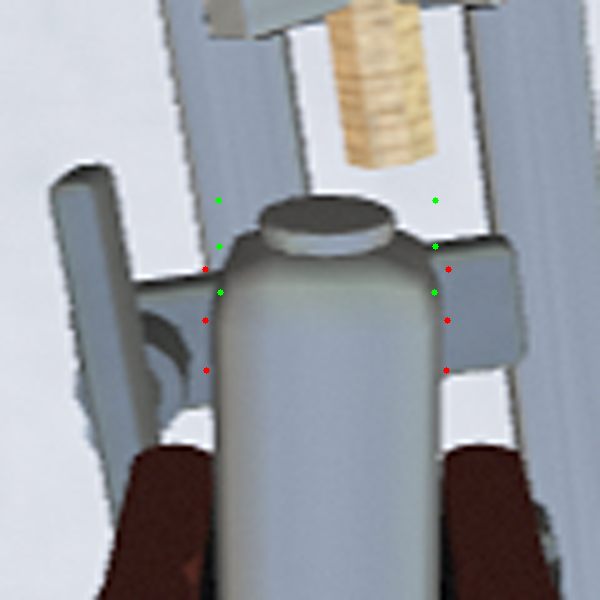

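The bar sits centred laterally in the grip, with its end stub at (327,215) in the crop. That puts the key axis about 1.7 mm ahead of the TCP. Now I'll align over the socket, with the square's yaw at about 1.425.

Request:
{"api": "apply_moves", "payload": {
  "targets": [
    [3.1,0.1,2,0,0,0.1,0.1],
    [6.2,0.1,4.5,0,0,0.14,0.1],
    [6.2,0.1,7,0,0,0.14,0.1],
    [6.2,0.1,8,0,0,0.14,0.1],
    [6.2,0.1,8,0,0,0.14,0.1],
    [6.2,0.1,8,0,0,0.14,0.1],
    [6.2,0.1,8,0,0,0.14,0.1]
  ]
}}

```text
time_s: 6.22
tool_pos: [0.5467, 0.0245, 0.2216]
tcp_rot: [[0.149, 0.989, 0.003], [0.989, -0.149, -0.0], [0.0, 0.003, -1.0]]
force: [-0.3, -0.4, -0.7]
gripper_width: 0.0176
grasp_force: 30.0
```

```bash
python3 - <<'E'
from h import *
im=bot.capture('side');st()
for d in bot.mark_of('key_tip','side')[:4]: print(d)
for d in bot.mark_of('socket','side')[:2]: print(d)
o=bot.get_obs();R=np.array(o['tcp_rot']);t=np.array(o['tool_pos'])
kt=t+R@np.array([.0017,0,.0646]);print('kt',kt,proj(kt,'side'),proj([.5465,.0279,.1398],'side'))
c=cv2.resize(im[135:235,280:380,::-1],None,fx=6,fy=6,interpolation=cv2.INTER_CUBIC)
for p,col in ((kt,(0,0,255)),([.5465,.0279,.1398],(0,255,0))):
    q=((proj(p,'side')-[280,135]+.5)*6).astype(int);cv2.circle(c,tuple(q.tolist()),3,col,-1)
cv2.imwrite('pics/s4.png',c)
E
```

```text
6.27 [0.5468 0.0246 0.2219] F [ 0.1 -0.2 -1.2] T [-0.063 -0.067 -0.007] w 0.0178 g 30.0
[[0.1487, 0.9889, 0.0033], [0.9889, -0.1487, -0.0002], [0.0003, 0.0032, -1.0]] [-0.017 -0.056  1.406 -0.     1.789  0.132]
{'point': [0.398, -0.6622, -0.003], 'confidence': 0.82}
{'point': [0.3959, -0.3401, -0.0025], 'confidence': 0.78}
{'point': [0.496, -0.5889, -0.0045], 'confidence': 0.61}
{'point': [0.4099, -0.0104, 0.0019], 'confidence': 0.56}
{'point': [0.5456, 0.0288, 0.1429], 'confidence': 0.63}
kt [0.54715258 0.02643976 0.15694168] [329.5 189.3] [329.3 195. ]
```

View pics/s4.png

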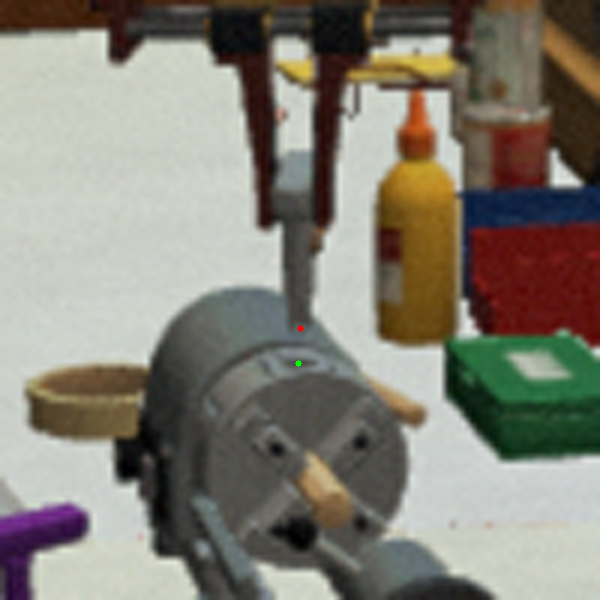

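The side crop shows the key upright, with its tip just above the socket (red and green markers at (300,328) and (298,363)). Lowering gently.

Request:
{"api": "apply_moves", "payload": {
  "targets": [
    [0.12,-0.08,0.5,0,0,0,0.1],
    [0.12,-0.08,1.0,0,0,0,0.1],
    [0.12,-0.08,1.4,0,0,0,0.1],
    [0.12,-0.08,1.7,0,0,0,0.1],
    [0.12,-0.08,2.0,0,0,0,0.1],
    [0.12,-0.08,2.0,0,0,0,0.1]
  ]
}}

```text
time_s: 6.87
tool_pos: [0.5451, 0.0267, 0.1985]
tcp_rot: [[0.147, 0.989, -0.002], [0.989, -0.147, 0.0], [-0.0, -0.002, -1.0]]
force: [-1.1, 0.7, -1.1]
gripper_width: 0.0181
grasp_force: 30.0
```

Request:
{"api": "apply_moves", "payload": {
  "targets": [
    [0,0,0.15,0,0,0,0.1],
    [0,0,0.3,0,0,0,0.1],
    [0,0,0.3,0,0,0,0.1]
  ]
}}

```text
time_s: 7.12
tool_pos: [0.5455, 0.0268, 0.1964]
tcp_rot: [[0.147, 0.989, -0.0], [0.989, -0.147, 0.0], [0.0, -0.0, -1.0]]
force: [0.3, 0.5, -1.3]
gripper_width: 0.018
grasp_force: 30.0
```

Request:
{"api": "apply_moves", "payload": {
  "targets": [
    [0,0,0.2,0,0,0,0.1],
    [0,0,0.4,0,0,0,0.1],
    [0,0,0.4,0,0,0,0.1]
  ]
}}

```text
time_s: 7.37
tool_pos: [0.5454, 0.0268, 0.1922]
tcp_rot: [[0.147, 0.989, -0.0], [0.989, -0.147, 0.0], [0.0, -0.0, -1.0]]
force: [0.2, 0.8, -0.7]
gripper_width: 0.018
grasp_force: 30.0
```

Request:
{"api": "apply_moves", "payload": {
  "targets": [
    [0,0,0.2,0,0,0,0.1],
    [0,0,0.4,0,0,0,0.1],
    [0,0,0.6,0,0,0,0.1],
    [0,0,0.7,0,0,0,0.1],
    [0,0,0.7,0,0,0,0.1]
  ]
}}

```text
time_s: 7.78
tool_pos: [0.5454, 0.0268, 0.1852]
tcp_rot: [[0.147, 0.989, -0.0], [0.989, -0.147, 0.0], [0.0, -0.0, -1.0]]
force: [-0.6, 1.3, -0.9]
gripper_width: 0.0178
grasp_force: 30.0
```

```bash
python3 - <<'E'
from h import *
st()
E
```

```text
7.78 [0.5454 0.0268 0.1852] F [-0.6  1.3 -0.9] T [ 0.297 -0.142 -0.036] w 0.0178 g 30.0
[[0.1473, 0.9891, -0.0004], [0.9891, -0.1473, 0.0003], [0.0002, -0.0004, -1.0]] [-0.013 -0.058  1.472  0.     1.728  0.135]
```

Request:
{"api": "apply_moves", "payload": {
  "targets": [
    [0,0,0,0,0,0.05,0.1],
    [0,-0.02,0,0,0,0.1,0.1],
    [0,-0.03,0,0,0,0.15,0.1],
    [0,-0.03,0,0,0,0.2,0.1],
    [0,-0.04,0,0,0,0.25,0.1],
    [0.01,-0.05,0,0,0,0.3,0.1],
    [0.01,-0.05,0,0,0,0.3,0.1],
    [0.01,-0.05,0,0,0,0.3,0.1]
  ]
}}

```text
time_s: 8.45
tool_pos: [0.5451, 0.0274, 0.1855]
tcp_rot: [[0.431, 0.902, 0.0], [0.902, -0.431, 0.001], [0.001, -0.0, -1.0]]
force: [0.6, 3.2, -3.2]
gripper_width: 0.0179
grasp_force: 30.0
```

```bash
python3 - <<'E'
from h import *
st()
E
```

```text
8.45 [0.5451 0.0274 0.1855] F [ 0.6  3.2 -3.2] T [ 0.686 -0.276  0.126] w 0.0179 g 30.0
[[0.4313, 0.9022, 0.0001], [0.9022, -0.4313, 0.0009], [0.0009, -0.0003, -1.0]] [-1.300e-02 -5.900e-02  1.473e+00  1.000e-03  1.728e+00  4.330e-01]
```

Request:
{"api": "apply_moves", "payload": {
  "targets": [
    [0.04,-0.03,0,0,0,0.05,0.1],
    [0.04,-0.04,0,0,0,0.1,0.1],
    [0.04,-0.05,0,0,0,0.15,0.1],
    [0.04,-0.05,0,0,0,0.15,0.1],
    [0.04,-0.05,0,0,0,0.15,0.1]
  ]
}}

```text
time_s: 8.87
tool_pos: [0.5449, 0.0276, 0.1855]
tcp_rot: [[0.561, 0.828, 0.0], [0.828, -0.561, 0.0], [0.0, 0.0, -1.0]]
force: [2.5, 3.4, -2.9]
gripper_width: 0.0176
grasp_force: 30.0
```

```bash
python3 - <<'E'
from h import *
st()
E
```

```text
8.87 [0.5449 0.0276 0.1855] F [ 2.5  3.4 -2.9] T [ 0.592 -0.498  0.031] w 0.0176 g 30.0
[[0.5608, 0.8279, 0.0003], [0.8279, -0.5608, 0.0003], [0.0004, 0.0001, -1.0]] [-0.012 -0.06   1.474  0.     1.728  0.583]
```

```bash
cat > tq.py <<'E'
from h import *
a=[];f=[]
for i in range(4):
    bot.capture('wrist');o=bot.get_obs();a.append(o['wrist_torque'][2]);f.append(o['force'])
x=np.array(o['tcp_rot'])[:2,0]
print('t',round(o['time_s'],2),'Tz',np.round(a,3),np.mean(a).round(3),'F',np.mean(f,0).round(1),np.round(o['tool_pos'],4),'yaw',np.arctan2(x[1],x[0]).round(3))
E
python3 tq.py
```

```text
t 9.07 Tz [0.096 0.033 0.07  0.072] 0.068 F [ 2.4  2.8 -3. ] [0.5448 0.0276 0.1855] yaw 0.974
```

Request:
{"api": "apply_moves", "payload": {
  "targets": [
    [0.04,0,0,0,0,0.04,0.1],
    [0.07,0,0,0,0,0.075,0.1],
    [0.07,0,0,0,0,0.075,0.1]
  ]
}}

```text
time_s: 9.32
tool_pos: [0.545, 0.0279, 0.1855]
tcp_rot: [[0.624, 0.782, -0.0], [0.782, -0.624, -0.0], [-0.001, -0.0, -1.0]]
force: [1.9, 2.4, -3.1]
gripper_width: 0.0177
grasp_force: 30.0
```

```bash
python3 tq.py
```

```text
t 9.52 Tz [0.089 0.131 0.103 0.158] 0.12 F [ 1.4  1.9 -3. ] [0.545  0.0279 0.1855] yaw 0.899
```

Request:
{"api": "apply_moves", "payload": {
  "targets": [
    [0.02,0,0,0,0,0.04,0.1],
    [0.05,-0.01,0,0,0,0.075,0.1],
    [0.05,-0.01,0,0,0,0.075,0.1]
  ]
}}

```text
time_s: 9.77
tool_pos: [0.5451, 0.0281, 0.1855]
tcp_rot: [[0.681, 0.733, -0.001], [0.733, -0.681, -0.001], [-0.001, -0.0, -1.0]]
force: [0.2, 1.0, -3.7]
gripper_width: 0.0176
grasp_force: 30.0
```

```bash
python3 tq.py
```

```text
t 9.97 Tz [0.122 0.106 0.097 0.12 ] 0.111 F [-0.1  0.5 -2.7] [0.5451 0.0282 0.1855] yaw 0.824
```

Request:
{"api": "apply_moves", "payload": {
  "targets": [
    [0,0,0,0,0,0.04,0.1],
    [0,-0.01,0,0,0,0.08,0.1],
    [0,-0.01,0,0,0,0.08,0.1]
  ]
}}

```text
time_s: 10.22
tool_pos: [0.5451, 0.0283, 0.1855]
tcp_rot: [[0.737, 0.676, -0.0], [0.676, -0.737, -0.0], [-0.001, 0.0, -1.0]]
force: [-0.3, -0.0, -3.2]
gripper_width: 0.0178
grasp_force: 30.0
```

```bash
python3 tq.py
```

```text
t 10.42 Tz [0.11  0.14  0.159 0.102] 0.128 F [-0.1  0.1 -3.6] [0.5451 0.0284 0.1855] yaw 0.744
```

Request:
{"api": "apply_moves", "payload": {
  "targets": [
    [0,0,0,0,0,0.04,0.1],
    [0,-0.01,0,0,0,0.08,0.1],
    [0,-0.01,0,0,0,0.08,0.1]
  ]
}}

```text
time_s: 10.67
tool_pos: [0.5451, 0.0284, 0.1855]
tcp_rot: [[0.789, 0.615, -0.0], [0.615, -0.789, -0.0], [-0.0, 0.0, -1.0]]
force: [0.0, -1.2, -3.6]
gripper_width: 0.0177
grasp_force: 30.0
```

```bash
python3 tq.py
```

```text
t 10.87 Tz [0.117 0.061 0.106 0.115] 0.1 F [ 0.1 -0.4 -3.3] [0.5451 0.0285 0.1855] yaw 0.664
```

Request:
{"api": "apply_moves", "payload": {
  "targets": [
    [0,0,0,0,0,0.04,0.1],
    [0,0,0,0,0,0.08,0.1],
    [0,0,0,0,0,0.08,0.1]
  ]
}}

```text
time_s: 11.12
tool_pos: [0.5452, 0.0286, 0.1855]
tcp_rot: [[0.835, 0.55, -0.0], [0.55, -0.835, -0.0], [-0.0, -0.0, -1.0]]
force: [-0.6, -0.9, -3.8]
gripper_width: 0.0181
grasp_force: 30.0
```

```bash
python3 tq.py
```

```text
t 11.32 Tz [0.13  0.098 0.168 0.164] 0.14 F [ 0.1 -0.3 -3.8] [0.5452 0.0286 0.1856] yaw 0.584
```

Request:
{"api": "apply_moves", "payload": {
  "targets": [
    [0,0,0,0,0,0.03,0.1],
    [0,0,0,0,0,0.06,0.1],
    [0,0,0,0,0,0.06,0.1]
  ]
}}

```text
time_s: 11.57
tool_pos: [0.5452, 0.0286, 0.1855]
tcp_rot: [[0.866, 0.499, -0.0], [0.499, -0.866, 0.0], [-0.0, -0.0, -1.0]]
force: [-0.1, -0.6, -4.7]
gripper_width: 0.0176
grasp_force: 30.0
```

```bash
python3 tq.py
```

```text
t 11.77 Tz [0.229 0.208 0.282 0.238] 0.239 F [ 0.4 -0.5 -4.3] [0.5452 0.0286 0.1856] yaw 0.524
```

The torque reads 0.239 plus the 0.036 bias, about 0.275 N m, which is snug. Backing off within the square's play, then lifting.

Request:
{"api": "apply_moves", "payload": {
  "targets": [
    [0,0,0,0,0,-0.03,0.1],
    [0,0,0,0,0,-0.06,0.1],
    [0,0,0,0,0,-0.06,0.1]
  ]
}}

```text
time_s: 12.02
tool_pos: [0.5451, 0.0286, 0.1856]
tcp_rot: [[0.834, 0.552, -0.0], [0.552, -0.834, -0.0], [-0.0, -0.0, -1.0]]
force: [0.7, 0.2, -4.4]
gripper_width: 0.0181
grasp_force: 30.0
```

```bash
python3 tq.py
```

```text
t 12.22 Tz [ 0.061  0.048  0.037 -0.005] 0.035 F [ 0.3 -0.6 -4.5] [0.5452 0.0286 0.1856] yaw 0.582
```

Request:
{"api": "apply_moves", "payload": {
  "targets": [
    [0,0,0,0,0,-0.03,0.1],
    [0,0,-0.3,0,0,-0.03,0.1],
    [0,0,-0.8,0,0,-0.03,0.1],
    [0,0,-1.4,0,0,-0.03,0.1],
    [0,0,-2.2,0,0,-0.03,0.1],
    [0,0,-3.2,0,0,-0.03,0.1],
    [0,0,-4.2,0,0,-0.03,0.1],
    [0,0,-4.2,0,0,-0.03,0.1]
  ]
}}

```text
time_s: 12.88
tool_pos: [0.5461, 0.0287, 0.2315]
tcp_rot: [[0.818, 0.575, 0.005], [0.575, -0.818, 0.0], [0.004, 0.003, -1.0]]
force: [0.9, -0.4, 1.1]
gripper_width: 0.0183
grasp_force: 30.0
```

```bash
python3 tq.py;python3 - <<'E'
from h import *
st()
bot.capture('side')
for d in bot.mark_of('key_bar','side')[:5]: print(d)
# move to above hole
o=bot.get_obs();R=np.array(o['tcp_rot'])
print(R.T@np.array([0.554-o['tool_pos'][0],-0.3786-o['tool_pos'][1],0])*100)
E
```

```text
t 13.08 Tz [ 0.001 -0.001  0.041 -0.038] 0.001 F [ 0.4  0.1 -1.3] [0.5451 0.0286 0.2272] yaw 0.613
13.08 [0.5451 0.0286 0.2272] F [ 1.1 -0.3 -1.4] T [-0.032  0.004 -0.038] w 0.0179 g 30.0
[[0.8181, 0.5751, -0.0006], [0.5751, -0.8181, 0.0], [-0.0004, -0.0004, -1.0]] [-0.01  -0.056  1.396  0.     1.802  0.948]
{'point': [0.4018, -0.6637, 0.0692], 'confidence': 0.91}
{'point': [0.4101, -0.0068, 0.07], 'confidence': 0.83}
{'point': [0.4996, -0.5925, 0.0722], 'confidence': 0.75}
{'point': [0.3975, -0.3399, 0.0676], 'confidence': 0.73}
{'point': [0.5432, 0.0272, 0.2322], 'confidence': 0.58}
[-2.26797127e+01  3.38332840e+01 -2.67885761e-03]
```

Request:
{"api": "apply_moves", "payload": {
  "targets": [
    [0,0,-4,0,0,0,0.1],
    [-2.2,3.3,-5,0,0,0.04,0.1],
    [-4.4,6.6,-5,0,0,0.08,0.1],
    [-6.6,9.9,-5,0,0,0.12,0.1],
    [-8.8,13.2,-5,0,0,0.16,0.1],
    [-11,16.5,-5,0,0,0.2,0.1],
    [-13.2,19.8,-5,0,0,0.24,0.1],
    [-15.4,23.1,-5,0,0,0.28,0.1]
  ]
}}

```text
time_s: 13.85
tool_pos: [0.5517, -0.2508, 0.277]
tcp_rot: [[0.946, 0.325, -0.001], [0.325, -0.946, 0.0], [-0.001, -0.001, -1.0]]
force: [1.0, 0.7, -0.9]
gripper_width: 0.0179
grasp_force: 30.0
```

```bash
python3 - <<'E'
from h import *
for i in range(4): bot.capture('wrist')
st()
o=bot.get_obs();R=np.array(o['tcp_rot'])
print(R.T@np.array([0.554-o['tool_pos'][0],-0.3786-o['tool_pos'][1],0.0746-o['tool_pos'][2]])*100)
E
```

```text
14.05 [ 0.5517 -0.2497  0.2764] F [-1.5 -0.  -1.6] T [ 0.009 -0.059  0.021] w 0.0177 g 30.0
[[0.9457, 0.325, -0.0018], [0.325, -0.9457, 0.0015], [-0.0012, -0.002, -1.0]] [-4.810e-01  1.210e-01  1.128e+00  1.000e-03  1.895e+00  7.580e-01]
[-3.94726321 12.30283895 20.16042012]
```

Request:
{"api": "apply_moves", "payload": {
  "targets": [
    [-1.3,4,0,0,0,0,0.1],
    [-2.6,8,2,0,0,0,0.1],
    [-3.9,12.3,4,0,0,0,0.1],
    [-3.9,12.3,8,0,0,0,0.1],
    [-3.9,12.3,12,0,0,0,0.1],
    [-3.9,12.3,15,0,0,0,0.1],
    [-3.9,12.3,15,0,0,0,0.1],
    [-3.9,12.3,15,0,0,0,0.1]
  ]
}}

```text
time_s: 14.72
tool_pos: [0.5549, -0.3755, 0.1255]
tcp_rot: [[0.944, 0.329, -0.004], [0.329, -0.944, 0.004], [-0.003, -0.005, -1.0]]
force: [1.3, -0.3, -0.0]
gripper_width: 0.0178
grasp_force: 30.0
```

```bash
python3 - <<'E'
from h import *
for i in range(4): im=bot.capture('wrist')
st()
o=bot.get_obs();R=np.array(o['tcp_rot']);t=np.array(o['tool_pos'])
print(R.T@np.array([0.554-o['tool_pos'][0],-0.3786-o['tool_pos'][1],0.0746-o['tool_pos'][2]])*100)
s=bot.capture('side')
for l in ('key_bar','block_hole','key_tip'):
    for c in ('side','wrist'):
        for d in bot.mark_of(l,c)[:5]:
            if abs(d['point'][0]-.55)<.03: print(l,c,d)
kt=t+R@np.array([.0017,0,.0646])
c=cv2.resize(s[250:330,310:390,::-1],(480,480),interpolation=cv2.INTER_CUBIC)
for p,col in ((kt,(0,0,255)),([.5556,-.378,.04],(0,255,0))):
    q=((proj(p,'side')-[310,250]+.5)*6).astype(int);cv2.circle(c,tuple(q.tolist()),2,col,-1)
cv2.imwrite('pics/s5.png',c)
E
```

```text
14.92 [ 0.5572 -0.3782  0.1325] F [-0.3 -0.1 -0.9] T [-0.011  0.04   0.02 ] w 0.0181 g 30.0
[[0.9447, 0.3278, 0.0056], [0.3278, -0.9447, -0.0041], [0.0039, 0.0057, -1.0]] [-0.647  0.286  1.195  0.     1.653  0.59 ]
[-0.33445255 -0.09522714  5.78492773]
key_bar side {'point': [0.5569, -0.3817, 0.1351], 'confidence': 0.57}
key_bar wrist {'point': [0.5576, -0.3827, 0.1339], 'confidence': 0.75}
key_tip side {'point': [0.562, -0.379, 0.068], 'confidence': 0.87}
```

View pics/s5.png

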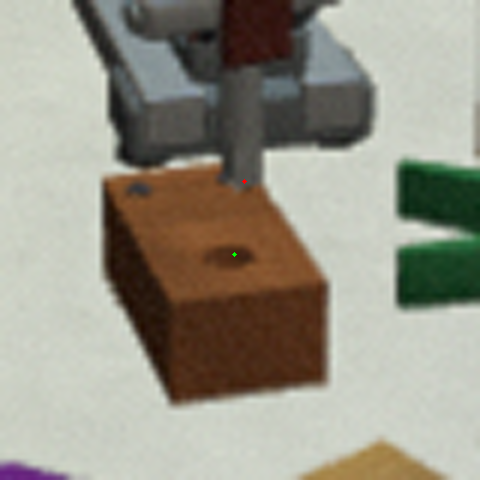

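The side crop shows the key upright, its tip at (243,185), with the empty hole at (228,257). I'll let the arm settle, then localise the hole.

Request:
{"api": "apply_moves", "payload": {
  "targets": [
    [0,0,0,0,0,0,0.1],
    [0,0,0,0,0,0,0.1],
    [0,0,0,0,0,0,0.1],
    [0,0,0,0,0,0,0.1]
  ]
}}

```text
time_s: 15.6
tool_pos: [0.5553, -0.3779, 0.1275]
tcp_rot: [[0.945, 0.327, -0.0], [0.327, -0.945, 0.0], [-0.0, -0.0, -1.0]]
force: [-0.1, -0.1, -1.0]
gripper_width: 0.0174
grasp_force: 30.0
```

```bash
python3 - <<'E'
from h import *
s=bot.capture('side');st()
g=cv2.cvtColor(s,cv2.COLOR_RGB2GRAY)
r=cv2.resize(g[284:301,338:358],None,fx=8,fy=8,interpolation=cv2.INTER_CUBIC)
m=(r<52).astype(np.uint8);n,l,a,c=cv2.connectedComponentsWithStats(m)
for i in range(1,n):
    if a[i,4]>300:
        p=(c[i]+.5)/8+[338,284]-.5;print(a[i],p,back(*p,.04,'side'))
print(back(347.5,292.3,.04,'side'), r.min(), np.median(r))
o=bot.get_obs();R=np.array(o['tcp_rot']);t=np.array(o['tool_pos'])
print(R.T@(np.array([0.554,-0.3786,0.0746])-t)*100, 'kt',t+R@np.array([.0017,0,.0646]))
E
```

```text
15.65 [ 0.5553 -0.3779  0.1275] F [-0.4 -0.1 -1.3] T [-0.03  -0.001  0.097] w 0.0178 g 30.0
[[0.9451, 0.3266, -0.0001], [0.3266, -0.9451, 0.0001], [-0.0001, -0.0002, -1.0]] [-0.648  0.29   1.2   -0.     1.652  0.59 ]
[ 72  61  38  16 483] [349.03429089 292.13936335] [ 0.55628253 -0.37911705  0.04      ]
[ 36 124  86  12 634] [348.30421924 299.92645899] [ 0.55096629 -0.41233858  0.04      ]
[ 0.55301455 -0.37950857  0.04      ] 38 86.0
[-0.14787194  0.01941438  5.29276306] kt [ 0.55693921 -0.37737692  0.06292733]
```

Request:
{"api": "apply_moves", "payload": {
  "targets": [
    [-0.17,0.03,0.6,0,0,0,0.1],
    [-0.17,0.03,1.2,0,0,0,0.1],
    [-0.17,0.03,1.7,0,0,0,0.1],
    [-0.17,0.03,2.1,0,0,0,0.1],
    [-0.17,0.03,2.4,0,0,0,0.1],
    [-0.17,0.03,2.6,0,0,0,0.1],
    [-0.17,0.03,2.7,0,0,0,0.1],
    [-0.17,0.03,2.7,0,0,0,0.1]
  ]
}}

```text
time_s: 16.32
tool_pos: [0.5538, -0.3787, 0.1004]
tcp_rot: [[0.945, 0.327, -0.0], [0.327, -0.945, 0.0], [-0.0, -0.0, -1.0]]
force: [-0.5, 0.2, -0.3]
gripper_width: 0.0178
grasp_force: 30.0
```

Request:
{"api": "apply_moves", "payload": {
  "targets": [
    [0,0,0.4,0,0,0,0.1],
    [0,0,0.8,0,0,0,0.1],
    [0,0,1.2,0,0,0,0.1],
    [0,0,1.6,0,0,0,0.1],
    [0,0,2.0,0,0,0,0.1],
    [0,0,2.3,0,0,0,0.1],
    [0,0,2.5,0,0,0,0.1],
    [0,0,2.5,0,0,0,0.1]
  ]
}}

```text
time_s: 16.98
tool_pos: [0.5538, -0.3786, 0.0751]
tcp_rot: [[0.945, 0.327, -0.0], [0.327, -0.945, 0.0], [-0.0, -0.0, -1.0]]
force: [-0.1, -0.3, -1.0]
gripper_width: 0.0179
grasp_force: 30.0
```

Request:
{"api": "apply_moves", "payload": {
  "targets": [
    [0,0,0.03,0,0,0,0.25],
    [0,0,0.03,0,0,0,0.4],
    [0,0,0.03,0,0,0,0.6],
    [0,0,0.03,0,0,0,0.6],
    [0,0,0.03,0,0,0,0.6],
    [0,0,0.03,0,0,0,0.6]
  ]
}}

```text
time_s: 17.48
tool_pos: [0.554, -0.3788, 0.0755]
tcp_rot: [[0.945, 0.327, 0.0], [0.327, -0.945, -0.0], [0.0, 0.0, -1.0]]
force: [-0.5, 0.0, -0.5]
gripper_width: 0.0511
grasp_force: 0.0
```

Request:
{"api": "apply_moves", "payload": {
  "targets": [
    [0,0,-2,0,0,0,0.6],
    [0,0,-5,0,0,0,0.6],
    [0,0,-9,0,0,0,0.6],
    [0,0,-13,0,0,0,0.6],
    [0,0,-16,0,0,0,0.6],
    [0,0,-16,0,0,0,0.6],
    [0,0,-16,0,0,0,0.6],
    [0,0,-16,0,0,0,0.6]
  ]
}}

```text
time_s: 18.15
tool_pos: [0.5538, -0.3787, 0.2343]
tcp_rot: [[0.945, 0.327, -0.001], [0.327, -0.945, 0.001], [-0.001, -0.001, -1.0]]
force: [-0.2, -0.0, -0.9]
gripper_width: 0.0526
grasp_force: 0.0
```

```bash
python3 - <<'E'
from h import *
for i in range(6): s=bot.capture('side')
st();w=bot.capture('wrist')
for l in ('key_bar','key_tip','block_hole','dowel','stain_tin'):
    for d in bot.mark_of(l,'side')[:5]:
        if abs(d['point'][0]-.55)<.03 or l=='stain_tin': print(l,d)
a=cv2.resize(s[180:340,300:400,::-1],(360,576),interpolation=cv2.INTER_CUBIC);b=cv2.resize(w[:,:,::-1],(440,330));b=np.vstack([b,np.zeros((246,440,3),np.uint8)])
cv2.imwrite('pics/end.png',np.hstack([a,b]))
E
```

```text
18.45 [ 0.5536 -0.3785  0.2337] F [0.3 0.7 0.4] T [-0.016  0.008  0.022] w 0.0529 g 0.0
[[0.9451, 0.3267, -0.002], [0.3267, -0.9451, 0.0015], [-0.0014, -0.0021, -1.0]] [-0.65   0.29   1.012 -0.     1.842  0.588]
key_bar {'point': [0.5551, -0.3814, 0.0767], 'confidence': 0.74}
key_tip {'point': [0.5583, -0.3776, 0.0104], 'confidence': 0.76}
key_tip {'point': [0.5528, 0.0061, -0.0023], 'confidence': 0.73}
block_hole {'point': [0.5576, -0.3759, 0.0393], 'confidence': 0.79}
dowel {'point': [0.5456, 0.0435, 0.0803], 'confidence': 0.51}
stain_tin {'point': [0.7122, -0.2349, -0.0003], 'confidence': 0.78}
```

View pics/end.png

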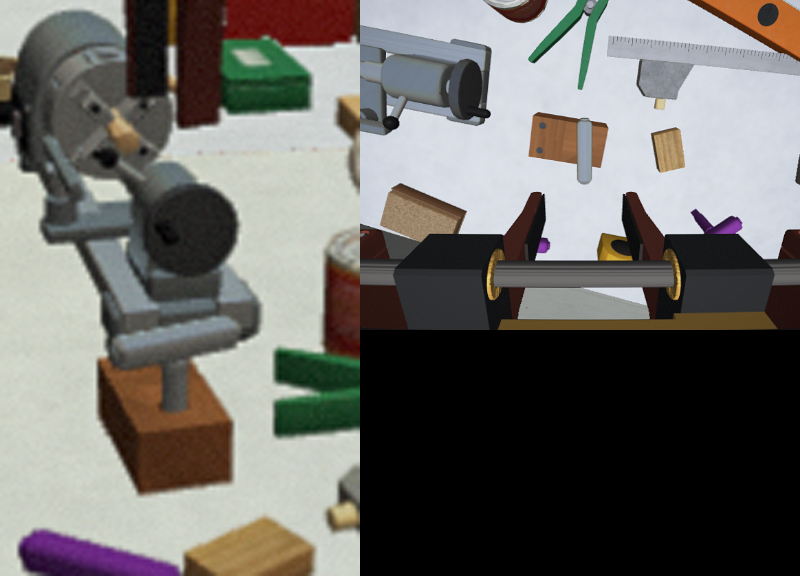

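The key stands upright in its hole (shank at (175,400) in the left crop), the bystanders have not moved, and the gripper is clear. Handing in.

```bash
python3 -c "
from bench import bot
print(bot.close_job())"
```

```text
the job is handed in; nothing more can be done
None
```

I tightened the chuck to about 0.275 N m by the wrist sensor (inside the snug range), stood the key back in its block hole and handed the job in; the hand-in gave no verdict.

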